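# Find the full refill case by its weight

### The job

The slanted rack holds three refill cases that look alike, but only one of them is still full and clearly heavier than the other two. Find it by feeling the weight and stand it upright in the black stand, all the way down; the two used ones must end up fully down in pockets of the rack. Do not push the mug or the roll of masking tape near the stand about.

Things in the scene. Friction and masses are not known exactly. Their poses are not given: they have to be found in the camera images.
- case_a_mid (a point): centre of the case in the left (+y) pocket: a closed grey plastic refill case with a thin black seam near its top, 36 mm thick (its x), 90 mm wide (its y), 140 mm long (its z, towards the seam end). At the start its upper 60 mm stand clear of the pocket.
- case_b_mid (a point): centre of the case in the middle pocket: a closed grey plastic refill case with a thin black seam near its top, 36 mm thick (its x), 90 mm wide (its y), 140 mm long (its z, towards the seam end). At the start its upper 60 mm stand clear of the pocket.
- case_c_mid (a point): centre of the case in the right (-y) pocket: a closed grey plastic refill case with a thin black seam near its top, 36 mm thick (its x), 90 mm wide (its y), 140 mm long (its z, towards the seam end). At the start its upper 60 mm stand clear of the pocket.
- case_a: the left case itself; origin at the centre of its lower 36 x 90 mm end, axes as at its centre point. The three cases look alike: the full one weighs 0.48 to 0.65 kg, each of the two used ones 0.13 to 0.17 kg; which one is full changes from start to start.
- case_b: the middle case itself; otherwise as the left one.
- case_c: the right case itself; otherwise as the left one.
- rack: fixed grey sheet-metal rack, 112 mm deep, 322 mm wide, 105 mm high: three slanted pockets in a row along its y axis, 102 mm from centre to centre. Origin at the centre of its underside, x towards its back, z up. A fully seated case has its centre at about (-0.005, y of the pocket, 0.082) in this frame.
- rack_mouth (a point): centre of the middle pocket's mouth, axes as the rack's. Pockets are 42 mm x 98 mm inside, 80 mm deep, walls 4 mm. They lean 30 degrees from vertical, mouths towards the rack's -x side (the robot): cases go in and out along (-0.5, 0, 0.866) in the rack's frame and lie against the front wall.
- stand: fixed upright open-topped black holder for one case: inside 50 mm (its x) x 104 mm (its y) x 74 mm deep, walls 5 mm, rim 79 mm above the worktop, with a 100 x 130 mm foot 4 mm thick. Origin at the centre of its underside.
- stand_in (a point): centre of the stand's inner floor, 5 mm above the worktop; axes as the stand's.
- mug: white mug with dots, 92 mm across, 93 mm high; origin at the centre of its underside. Bystander, not to be moved.
- masking_tape: roll of masking tape lying flat behind the stand, 96 mm across, 25 mm high; origin at the centre of its underside. Bystander, not to be moved.

How it is judged:
At the end, for the whole second after the job is handed in: One case stands in the stand, down on its floor (centre within 20 mm each way, 62-80 mm above the floor, lean under 0.3 rad) and weighs on it with over 3.3 N (only the full one does); the other two lie down in rack pockets, slanted, centres 65-92 mm above the worktop; all at rest ((((x of case_a_mid in the frame of stand_in between -0.02 and 0.02 m and y of case_a_mid in the frame of stand_in between -0.02 and 0.02 m and z of case_a_mid in the frame of stand_in between 0.062 and 0.08 m and angle between case_a_mid's own z axis and vertical below 0.3 rad and contact force between stand and case_a above 3.3 N and linear speed of case_a below 0.02 m/s) and (x of case_b_mid in the frame of rack between -0.03 and 0.02 m and y of case_b_mid in the frame of rack between -0.125 and 0.125 m and z of case_b_mid in the frame of rack between 0.065 and 0.092 m and angle between case_b_mid's own z axis and vertical between 0.37 and 0.68 rad and linear speed of case_b below 0.02 m/s) and (x of case_c_mid in the frame of rack between -0.03 and 0.02 m and y of case_c_mid in the frame of rack between -0.125 and 0.125 m and z of case_c_mid in the frame of rack between 0.065 and 0.092 m and angle between case_c_mid's own z axis and vertical between 0.37 and 0.68 rad and linear speed of case_c below 0.02 m/s)) or ((x of case_b_mid in the frame of stand_in between -0.02 and 0.02 m and y of case_b_mid in the frame of stand_in between -0.02 and 0.02 m and z of case_b_mid in the frame of stand_in between 0.062 and 0.08 m and angle between case_b_mid's own z axis and vertical below 0.3 rad and contact force between stand and case_b above 3.3 N and linear speed of case_b below 0.02 m/s) and (x of case_a_mid in the frame of rack between -0.03 and 0.02 m and y of case_a_mid in the frame of rack between -0.125 and 0.125 m and z of case_a_mid in the frame of rack between 0.065 and 0.092 m and angle between case_a_mid's own z axis and vertical between 0.37 and 0.68 rad and linear speed of case_a below 0.02 m/s) and (x of case_c_mid in the frame of rack between -0.03 and 0.02 m and y of case_c_mid in the frame of rack between -0.125 and 0.125 m and z of case_c_mid in the frame of rack between 0.065 and 0.092 m and angle between case_c_mid's own z axis and vertical between 0.37 and 0.68 rad and linear speed of case_c below 0.02 m/s)) or ((x of case_c_mid in the frame of stand_in between -0.02 and 0.02 m and y of case_c_mid in the frame of stand_in between -0.02 and 0.02 m and z of case_c_mid in the frame of stand_in between 0.062 and 0.08 m and angle between case_c_mid's own z axis and vertical below 0.3 rad and contact force between stand and case_c above 3.3 N and linear speed of case_c below 0.02 m/s) and (x of case_a_mid in the frame of rack between -0.03 and 0.02 m and y of case_a_mid in the frame of rack between -0.125 and 0.125 m and z of case_a_mid in the frame of rack between 0.065 and 0.092 m and angle between case_a_mid's own z axis and vertical between 0.37 and 0.68 rad and linear speed of case_a below 0.02 m/s) and (x of case_b_mid in the frame of rack between -0.03 and 0.02 m and y of case_b_mid in the frame of rack between -0.125 and 0.125 m and z of case_b_mid in the frame of rack between 0.065 and 0.092 m and angle between case_b_mid's own z axis and vertical between 0.37 and 0.68 rad and linear speed of case_b below 0.02 m/s)))); the robot touches nothing.
It fails at once if the mug is pushed more than 30 mm from its place or tipped over (distance of mug from where it was at the start of the episode above 0.03 m or angle between mug's own z axis and vertical above 0.5 rad).
It fails at once if the masking tape is pushed more than 30 mm from its place or tipped over (distance of masking_tape from where it was at the start of the episode above 0.03 m or angle between masking_tape's own z axis and vertical above 0.5 rad).
It also fails if it takes over 54 s, if anything falls off the work surface, if the arm or the gripper's body presses on something with over 40 N, if the wrist force passes 120 N, or if a joint passes its speed limit or range.

### The arm

A 6-joint arm with a two-finger parallel gripper is mounted at the origin on a cart in front of the work surface, level with it; the furniture and walls round the work are solid. World frame = base frame: x ahead of the robot, y to its left, z up, the work surface at z = 0. Lengths are in m, angles in rad, forces in N, time in s.
With the tool pointing down it reaches from about 0.375 to 0.9 m from the base axis. Payload 3.1 kg.
Tool frame: the origin (TCP) lies at the very end of the fingers, on their centre line; the grasp point (between the pads) lies 19 mm behind it (robot.grip_depth is the distance from the TCP to the grasp point, in m); z points along the fingers, y is the direction in which the jaws open and shut (so a half turn about z gives the same grasp; the last joint's range is limited). The gripper opens to 87 mm and grips with 3 to 60 N. Pads are 19 mm wide; open, the fingers measure 117 mm over their backs; the gripper's body (75 mm by 190 mm) begins 51 mm behind the grasp point.
Start: joints at [-1.351, 0.527, 1.433, -0, 1.181, -0.178], TCP at [0.243, -0.576, 0.196] pointing down, gripper open.
Joint ranges: [-3.08, 3.08], [-0.75, 2.2], [0.22, 2.44], [-1.43, 4.57], [0, 2.65], [-2.85, 2.85]. Speed limits (rad/s): [2.79, 2.79, 3.14, 3.14, 3.14, 3.14].

### API

Orientations are given as a unit quaternion [x, y, z, w].
In Python, from rig import robot gives the robot as it stands.
- The arm moves only by the tool drive_tool, never from a script. Its argument "series" is a list of rows, each a list of 7 numbers: the shift along the tool's x, y, z in m, then the turn, a rotation vector about the tool's x, y, z in degrees, then the opening, from 0 (shut) to 1 (fully open). A call has 1 to 5 rows; each row shifts and turns the commanded pose from where the row before left it, along the tool's axes as they then stand; what a row does not reach is not made up. A row lasts 1/8 s, in which the tool goes at most 62.5 mm and 10.7 degrees, less where a joint would pass 70% of its speed; a pose out of reach is approached as far as the arm can. A call is refused whole if a number of a shift passes 0.0625 or a number of a turn 10.7, either way. A call with a gripper value outside its range is refused whole. The fingers move at their own pace and stop on an object; "squeeze" is the grip in N (left out, the last holds). Time passes only in rows, so rows that do not move let the fingers close. It gives the time, the measured TCP pose, the force and the opening at its end, in the units of the state.
- robot.get_obs(): the state, without advancing time (a new reading comes with each control period).
- robot.camera(name): name is "scene" or "top" or "wrist"; returns (picture, depth): 420x560x3 uint8, blue, green, red; 420x560 float32, m along the optical axis (not along the pixel's ray), 0 where there is no reading.
- robot.camera_model(name): a dict with "fx", "fy", "cx", "cy" (pixels), "R" (3x3) and "t" (3): a world point X has camera coordinates R X + t. Camera axes: x right, y down, z forward; pixel columns grow to the right and rows downward; lengths in m; the calibration is good to about 2 mm. A picture is of the moment at which its call begins: read the wrist's pose just before it. camera_model takes no time and is no camera call; for the wrist camera it gives the pose at the moment of the call.
- robot.hand_in(): hands the job in, once; it reports no verdict.
The state is a dict: "time": time; "q": joint angles; "joint_velocities": joint speeds; "joint_torque": joint torques, N m; "position": TCP position; "tool_rot": TCP orientation; "ft_force": force on the tool from outside, world axes, zero at the start; "moment": the same for the moment, N m; "grip_width": finger opening in m.
Only numpy, scipy, OpenCV 4.12 (cv2) and the standard library are available. Lean on these libraries where they do the work, as an engineer would, in place of code of your own. Each camera call takes 0.05 s, during which the arm holds its last target. There are 200 camera calls.

## Working session

There is one attempt and no reset: what is moved stays moved. The work goes in short steps, Python scripts to look and compute and a tool call to move; the robot and the scene stay as the last step left them, time stands still between calls to the robot, and variables do not carry over. Pictures are saved under pics/ and viewed, about 8 in all and at most 12, crops included, and the job is handed in when it is done.

Besides the shell and the picture viewer there is one more tool, called after "Call:" by a JSON object that holds its "fn" and its "kwargs". drive_tool: Moves the arm, as the interface text tells. Its arguments: {"type":"object","properties":{"series":{"type":"array"},"squeeze":{"type":"number"}},"required":["series"]}

```bash
ls; mkdir -p pics
python3 - <<'E'
from rig import robot
import cv2,numpy as np
print(robot.get_obs())
ims=[]
for n in ("scene","top"):
    p,d=robot.camera(n); m=robot.camera_model(n)
    np.savez(f"{n}.npz",p=p,d=d,**{k:np.array(m[k]) for k in m})
    cv2.imwrite(f"pics/{n}.png",p); print(n,m)
E
```

```text
pics
{'time': 0.0, 'q': array([-1.35050935e+00,  5.28457456e-01,  1.43390428e+00, -1.04563675e-05,
        1.18137470e+00, -1.78494015e-01]), 'joint_velocities': array([ 0.0004337 , -0.00107968, -0.00026826,  0.00094859,  0.00183232,
       -0.00095582]), 'joint_torque': array([-3.15619844e-03, -4.40054476e+01, -1.76590133e+01,  6.30381075e-02,
        5.82560536e-02, -1.61182907e-04]), 'position': array([ 0.2425381 , -0.57517053,  0.19537641]), 'tool_rot': array([ 9.80186528e-01,  1.98073775e-01, -2.72306420e-05, -1.07155434e-03]), 'ft_force': array([-0.73668334,  0.22702427, -0.33569231]), 'moment': array([-0.02088681, -0.07911164, -0.07224471]), 'grip_width': 0.0869988981196948}
scene {'fx': 433.2091285494524, 'fy': 433.2091285494524, 'cx': 286.50123366044824, 'cy': 201.6371383049612, 'R': array([[-0.75161085, -0.65958051, -0.0058891 ],
       [-0.47657229,  0.54919707, -0.68648484],
       [ 0.4560263 , -0.51316287, -0.72712027]]), 't': array([0.54940573, 0.2514208 , 1.0193116 ])}
top {'fx': 494.7508349316611, 'fy': 494.7508349316611, 'cx': 270.45815570028003, 'cy': 209.0371352974449, 'R': array([[-0.01603897, -0.99986947, -0.00194732],
       [-0.99881402,  0.01611152, -0.04594525],
       [ 0.04597063,  0.0012081 , -0.99894206]]), 't': array([0.17821793, 0.54425393, 1.28624396])}
```

View pics/scene.png

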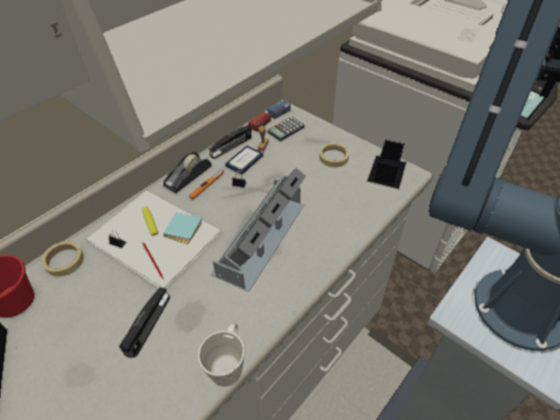

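View pics/top.png

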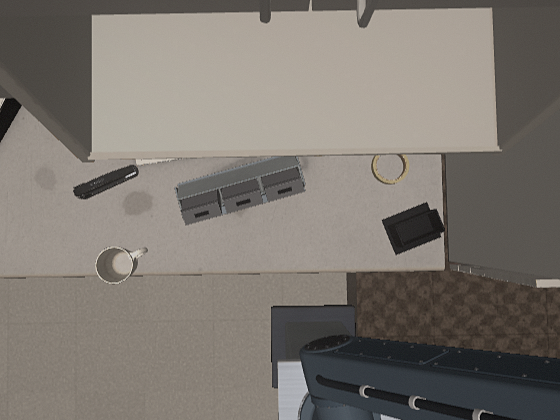

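The scene view shows the rack mid-picture (about 260,235), the stand at (387,165), the tape at (335,153) and the mug at (222,352). The top view shows the rack at (240,190), stand (413,227), tape (390,167), mug (116,265), and a shelf edge over the rack's back at row ~155. Next I measure these points in the depth images.

```bash
cat > h.py <<'E'
import numpy as np,cv2
def cloud(n,f=None):
    z=np.load((f or n)+".npz"); d=z['d']; v,u=np.indices(d.shape)
    P=np.stack([(u-z['cx'])/z['fx']*d,(v-z['cy'])/z['fy']*d,d],-1)
    W=(P-z['t'])@z['R']; W[d<=0]=np.nan
    return W,z['p']
E
python3 - <<'E'
from h import *
np.set_printoptions(precision=3,suppress=True)
W,p=cloud('top')
for u,v in [(300,80),(300,150),(413,227),(435,222),(400,215),(387,152),(390,182),(200,210),(240,200),(285,190),(240,165),(116,265),(300,265)]: print((u,v),W[v,u])
for n in('top','scene'):
    W,p=cloud(n)
    x,y,z=np.moveaxis(W,-1,0)
    def rep(name,m):
        pts=W[m]; 
        if len(pts)<5: print(name,len(pts));return
        r=cv2.minAreaRect(pts[:,:2].astype(np.float32)*1000)
        print(n,name,len(pts),'ctr',r[0],'size',r[1],'ang',r[2],'z',np.percentile(pts[:,2],[2,50,98]))
    box=lambda a,b,c,d,e,f:(x>a)&(x<b)&(y>c)&(y<d)&(z>e)&(z<f)
    rep('standrim',box(.35,.6,-.45,-.2,.070,.09))
    rep('standall',box(.35,.6,-.45,-.2,.03,.1))
    rep('tape',box(.56,.72,-.4,-.15,.015,.035))
    rep('rack',box(.4,.75,-.1,.4,.02,.2))
    rep('casetop',box(.4,.75,-.1,.4,.112,.2))
    rep('mug',box(.3,.5,.25,.5,.07,.12))
E
```

```text
(300, 80) [0.748 0.114 0.468]
(300, 150) [0.625 0.117 0.48 ]
(413, 227) [ 0.494 -0.205  0.005]
(435, 222) [ 0.506 -0.25   0.048]
(400, 215) [ 0.526 -0.172  0.005]
(387, 152) [ 0.618 -0.029  0.482]
(390, 182) [ 0.612 -0.143  0.027]
(200, 210) [0.541 0.336 0.144]
(240, 200) [0.563 0.241 0.149]
(285, 190) [0.585 0.134 0.145]
(240, 165) [0.666 0.249 0.   ]
(116, 265) [0.407 0.577 0.009]
(300, 265) [0.399 0.094 0.001]
top standrim 166 ctr (498.5859375, -221.75924682617188) size (59.88426208496094, 67.88819122314453) ang 20.66719627380371 z [0.071 0.079 0.084]
top standall 320 ctr (498.74688720703125, -221.6962890625) size (60.03368377685547, 68.0574951171875) ang 20.832592010498047 z [0.032 0.072 0.083]
top tape 148 ctr (642.7008666992188, -175.09645080566406) size (30.301895141601562, 79.1071548461914) ang 72.71701049804688 z [0.018 0.024 0.029]
top rack 4939 ctr (621.502685546875, 153.793212890625) size (111.80534362792969, 507.02069091796875) ang 14.911798477172852 z [0.036 0.111 0.151]
top casetop 2442 ctr (569.9146118164062, 237.29006958007812) size (55.07662582397461, 293.4908752441
[... 392 characters left out ...]
.1334686279297) size (60.07368469238281, 70.14433288574219) ang 20.498384475708008 z [0.031 0.061 0.082]
scene tape 120 ctr (657.6212768554688, -172.17074584960938) size (99.13375854492188, 43.81629943847656) ang 0.2762223184108734 z [0.016 0.023 0.028]
scene rack 3215 ctr (629.1439819335938, 150.25619506835938) size (499.41851806640625, 241.53672790527344) ang 89.99577331542969 z [0.024 0.124 0.151]
scene casetop 1709 ctr (571.1578369140625, 238.15963745117188) size (54.15896224975586, 296.4742126464844) ang 15.048458099365234 z [0.117 0.141 0.151]
scene mug 20 ctr (445.7037658691406, 496.3521423339844) size (10.5128755569458, 11.949464797973633) ang 28.192901611328125 z [0.071 0.079 0.083]
```

Run:
```python
from h import *
np.set_printoptions(precision=3,suppress=True,linewidth=200)
for n in('top','scene'):
    W,p=cloud(n)
    x,y,z=np.moveaxis(W,-1,0)
    def rep(name,m):
        pts=W[m]
        if len(pts)<5: print(name,len(pts));return
        r=cv2.minAreaRect(pts[:,:2].astype(np.float32)*1000)
        print(n,name,len(pts),'ctr',np.round(r[0],1),'size',np.round(r[1],1),'ang',round(r[2],1),'z',np.percentile(pts[:,2],[2,50,98]))
    box=lambda a,b,c,d,e,f:(x>a)&(x<b)&(y>c)&(y<d)&(z>e)&(z<f)
    rep('rim',box(.35,.6,-.35,-.1,.068,.09))
    rep('foot',box(.35,.6,-.35,-.1,.0025,.1)&(p.max(-1)<70))
    rep('tape',box(.56,.72,-.3,-.05,.017,.035))
    rep('rack',box(.4,.68,.04,.45,.02,.2))
    rep('casetop',box(.4,.75,.03,.45,.115,.2))
    rep('mug',box(.3,.5,.4,.7,.07,.12))
    rep('shelf',box(.5,1.2,-.3,.6,.3,.55))
a=cv2.resize(cv2.imread('pics/top.png')[140:270,160:460],None,fx=2.6,fy=2.6,interpolation=cv2.INTER_CUBIC)
b=cv2.resize(cv2.imread('pics/scene.png')[120:300,200:440],None,fx=1.4,fy=1.4,interpolation=cv2.INTER_CUBIC)
c=np.zeros((a.shape[0]+b.shape[0],a.shape[1],3),np.uint8);c[:a.shape[0]]=a;c[a.shape[0]:,:b.shape[1]]=b
cv2.imwrite('pics/crop1.png',np.clip(c.astype(int)*1.6,0,255).astype(np.uint8))
print(c.shape)
```

```text
top rim 346 ctr [ 490.4 -199.8] size [ 60. 115.] ang 20.9 z [0.069 0.079 0.084]
top foot 1765 ctr [ 483.8 -203.7] size [114.5 131.7] ang 20.5 z [0.003 0.008 0.082]
top tape 311 ctr [ 645.6 -146.2] size [73.  94.2] ang 1.1 z [0.019 0.024 0.029]
top rack 4979 ctr [597.3 244.6] size [111.8 321.5] ang 14.9 z [0.036 0.11  0.151]
top casetop 2390 ctr [569.2 237.1] size [ 53.6 293.5] ang 14.8 z [0.117 0.141 0.152]
top mug 462 ctr [419.6 552. ] size [ 92.2 110.2] ang 61.1 z [0.071 0.086 0.097]
top shelf 64326 ctr [750.3 128.2] size [274.2 734.9] ang 0.0 z [0.467 0.47  0.533]
scene rim 235 ctr [ 492.8 -199.9] size [ 60.1 122. ] ang 20.6 z [0.068 0.077 0.082]
scene foot 1099 ctr [ 491.6 -196.7] size [ 93.9 125. ] ang 20.8 z [0.003 0.034 0.081]
scene tape 254 ctr [ 658.4 -143.9] size [92.2 95.5] ang 36.2 z [0.017 0.023 0.028]
scene rack 3220 ctr [598.8 245.6] size [112.5 323.7] ang 14.8 z [0.025 0.124 0.151]
scene casetop 1686 ctr [570.  237.9] size [ 52.9 296.5] ang 14.7 z [0.12  0.141 0.151]
scene mug 740 ctr [420.7 553.3] size [ 91.4 107.2] ang 61.7 z [0.071 0.086 0.095]
scene shelf 27278 ctr [820. 179.] size [842.2 412. ] ang 89.9 z [0.317 0.47  0.529]
(590, 780, 3)
```

View pics/crop1.png

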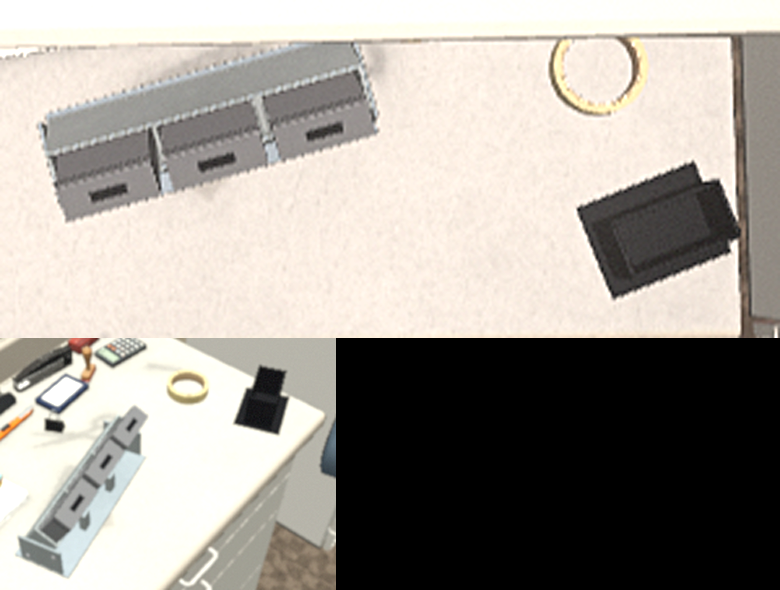

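The crop confirms the layout:
- **Rack:** origin at (0.598, 0.245), yaw about 14.9°. Its measured size of 112x322 mm matches the given size, and the three case ends stand 294 mm across.
- **Stand:** (0.4915, -0.200), yaw 20.8°. Its rim measures 60x115 mm and 79 mm high, as it should.

I'll plan the approach to the right case (c) first.

```bash
cat >> h.py <<'E'
from scipy.spatial.transform import Rotation as Ro, Slerp
np.set_printoptions(precision=4,suppress=True,linewidth=160)
RACK=np.array([.598,.245,0]); RY=14.85; STAND=np.array([.4915,-.200,0]); SY=20.8
A=np.array([-.5,0,.866]); B=np.array([.866,0,.5])
def rack_tcp(y,s,t=0.):   # TCP pose for tool along pocket axis; s along axis from case centre, t across
    R=Ro.from_euler('z',RY,degrees=True)
    T=R*Ro.from_matrix(np.c_[[0,1,0],B,-A])
    return RACK+R.apply(np.array([-.005,y,.082])+s*A+t*B),T
def stand_tcp(z,dx=0,dy=0):  # upright, jaws along stand x
    R=Ro.from_euler('z',SY,degrees=True)
    return STAND+R.apply([dx,dy,z]),R*Ro.from_matrix(np.c_[[0,1,0],[1,0,0],[0,0,-1]])
def plan(p,R,n,start=None):
    if start is None:
        from rig import robot
        o=robot.get_obs(); start=(np.array(o['position']),Ro.from_quat(o['tool_rot']))
    cp,cR=start; p0=cp.copy(); sl=Slerp([0,1],Ro.concatenate([cR,R]))
    for k in range(1,n+1):
        f=k/n; d=np.round(cR.inv().apply(p0+f*(p-p0)-cp),3); w=np.round((cR.inv()*sl(f)).as_rotvec(degrees=True),1)
        print([float(v) for v in [*d,*w]]); cp=cp+cR.apply(d); cR=cR*Ro.from_rotvec(w,degrees=True)
    print('->',cp); return cp,cR
def err(p,R):
    from rig import robot
    o=robot.get_obs(); c=Ro.from_quat(o['tool_rot'])
    print('t',o['time'],'pos',o['position'],'tool err mm',1000*c.inv().apply(p-o['position']),'rot',(c.inv()*R).as_rotvec(degrees=True),'F',o['ft_force'],'w',o['grip_width'],'q',o['q'])
E
python3 - <<'E'
from h import *
p,R=rack_tcp(-.102,.115); print(p,R.as_matrix()); plan(p,R,15)
E
```

```text
[0.5637 0.1304 0.1816] [[-0.2563  0.8371  0.4833]
 [ 0.9666  0.222   0.1281]
 [ 0.      0.5    -0.866 ]]
[0.038, -0.035, 0.001, -1.6, 1.4, -5.3]
[0.041, -0.031, 0.001, -1.7, 1.4, -5.4]
[0.044, -0.028, 0.001, -1.7, 1.5, -5.3]
[0.046, -0.023, 0.002, -1.6, 1.4, -5.3]
[0.048, -0.019, 0.002, -1.6, 1.4, -5.4]
[0.05, -0.015, 0.003, -1.7, 1.4, -5.3]
[0.05, -0.01, 0.004, -1.6, 1.5, -5.3]
[0.051, -0.005, 0.005, -1.7, 1.4, -5.4]
[0.052, -0.001, 0.006, -1.6, 1.4, -5.3]
[0.051, 0.004, 0.007, -1.7, 1.4, -5.3]
[0.05, 0.008, 0.009, -1.6, 1.4, -5.4]
[0.049, 0.013, 0.01, -1.7, 1.5, -5.3]
[0.047, 0.017, 0.012, -1.6, 1.4, -5.3]
[0.046, 0.021, 0.014, -1.7, 1.4, -5.4]
[0.042, 0.024, 0.015, -1.6, 1.4, -5.3]
-> [0.5635 0.1299 0.1816]
```

Call:
{"fn": "drive_tool", "kwargs": {"series": [[0.038,-0.035,0.001,-1.6,1.4,-5.3,1],[0.041,-0.031,0.001,-1.7,1.4,-5.4,1],[0.044,-0.028,0.001,-1.7,1.5,-5.3,1],[0.046,-0.023,0.002,-1.6,1.4,-5.3,1],[0.048,-0.019,0.002,-1.6,1.4,-5.4,1]]}}

```text
time: 0.72
position: [0.3502, -0.339, 0.1912]
tool_rot: [0.903, 0.419, 0.075, 0.057]
ft_force: [0.4, -0.7, 0.3]
grip_width: 0.0874
```

Call:
{"fn": "drive_tool", "kwargs": {"series": [[0.05,-0.015,0.003,-1.7,1.4,-5.3,1],[0.05,-0.01,0.004,-1.6,1.5,-5.3,1],[0.051,-0.005,0.005,-1.7,1.4,-5.4,1],[0.052,-0.001,0.006,-1.6,1.4,-5.3,1],[0.051,0.004,0.007,-1.7,1.4,-5.3,1]]}}

```text
time: 1.35
position: [0.4571, -0.1035, 0.1863]
tool_rot: [0.77, 0.611, 0.144, 0.112]
ft_force: [-0.3, -0.3, 0.0]
grip_width: 0.0869
```

Call:
{"fn": "drive_tool", "kwargs": {"series": [[0.05,0.008,0.009,-1.6,1.4,-5.4,1],[0.049,0.013,0.01,-1.7,1.5,-5.3,1],[0.047,0.017,0.012,-1.6,1.4,-5.3,1],[0.046,0.021,0.014,-1.7,1.4,-5.4,1],[0.042,0.024,0.015,-1.6,1.4,-5.3,1]]}}

```text
time: 1.98
position: [0.5638, 0.1311, 0.181]
tool_rot: [0.588, 0.767, 0.204, 0.159]
ft_force: [1.0, 0.5, -0.1]
grip_width: 0.0869
```

Run:
```python
from h import *
from rig import robot
p,R=rack_tcp(-.102,.115); err(p,R)
m=robot.camera_model('wrist'); pic,d=robot.camera('wrist')
np.savez('w1.npz',p=pic,d=d,**{k:np.array(m[k]) for k in m}); cv2.imwrite('pics/w1.png',pic)
err(p,R)
W,_=cloud('w1'); Rr=Ro.from_euler('z',RY,degrees=True)
L=Rr.inv().apply((W-RACK).reshape(-1,3)).reshape(W.shape)-[-.005,0,.082]
s=L@A; t=L@B; y=L[...,1]
k=(abs(s-.07)<.006)&(abs(t)<.03)
print('top face n',k.sum(),'s',np.median(s[k]),'t',np.percentile(t[k],[1,99]))
for c in(-.102,0,.102):
    kk=k&(abs(y-c)<.05); print(c,kk.sum(), np.percentile(y[kk],[1,99]) if kk.sum() else '',np.percentile(t[kk],[1,99]) if kk.sum() else '', np.median(s[kk]))
```

```text
t 1.975 pos [0.5638 0.1311 0.181 ] tool err mm [-0.6712  0.0503 -0.666 ] rot [-0.0093  0.06    0.2326] F [ 0.9809  0.4872 -0.1219] w 0.08688032501238302 q [-0.055   0.3514  2.0067  0.5103  0.3197 -0.7668]
t 2.025 pos [0.565  0.1347 0.181 ] tool err mm [-3.8086 -1.799  -1.6624] rot [ 0.0611 -0.1403  0.4705] F [1.6644 2.7088 0.0382] w 0.08723223900854235 q [-0.0489  0.3535  2.0031  0.5118  0.3204 -0.7669]
top face n 10788 s 0.06969203328321871 t [-0.0173  0.0179]
-0.102 4013 [-0.132  -0.0576] [-0.0174  0.0178] 0.06982719910799023
0 6391 [-0.0442  0.0435] [-0.0172  0.018 ] 0.06964955898377878
0.102 384 [0.056 0.059] [-0.0171  0.0179] 0.06869696758202848
```

View pics/w1.png

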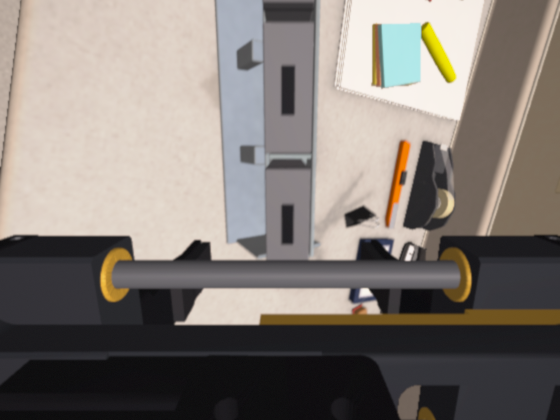

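The wrist view shows the middle case end at (288,90) and the right case end at (288,210). In the rack frame its points fall within about 1 mm of the model. I'll descend over case c.

Call:
{"fn": "drive_tool", "kwargs": {"series": [[0,0,0,0,0,0,1],[0,0,0.03,0,0,0,1]]}}

```text
time: 2.28
position: [0.5784, 0.1325, 0.1566]
tool_rot: [0.589, 0.765, 0.205, 0.16]
ft_force: [0.7, 0.7, 0.4]
grip_width: 0.087
```

Run:
```python
from h import *
err(*rack_tcp(-.102,.023))
```

```text
t 2.275 pos [0.5784 0.1325 0.1566] tool err mm [ 1.9823 -0.4072 62.965 ] rot [0.1257 0.2079 0.0408] F [0.6798 0.7001 0.3898] w 0.08695087188633885 q [-0.0483  0.4159  1.9995  0.6024  0.2651 -0.8545]
```

Call:
{"fn": "drive_tool", "kwargs": {"series": [[0.002,0,0.032,0,0,0,1],[0,0,0.031,0,0,0,1],[0,0,0,0,0,0,1],[0,0,0,0,0,0,0.3],[0,0,0,0,0,0,0.3]], "squeeze": 35}}

```text
time: 2.9
position: [0.608, 0.1424, 0.102]
tool_rot: [0.589, 0.765, 0.205, 0.159]
ft_force: [-0.2, -0.3, 0.2]
grip_width: 0.0744
```

Call:
{"fn": "drive_tool", "kwargs": {"series": [[0,0,0,0,0,0,0.3],[0,0,0,0,0,0,0.3]]}}

```text
time: 3.15
position: [0.6082, 0.1429, 0.1014]
tool_rot: [0.589, 0.766, 0.205, 0.159]
ft_force: [0.1, -0.1, -0.0]
grip_width: 0.0553
```

Run:
```python
from h import *
err(*rack_tcp(-.102,.023))
```

```text
t 3.15 pos [0.6082 0.1429 0.1014] tool err mm [-0.6672  0.1198 -0.4736] rot [0.0262 0.1424 0.0522] F [ 0.0971 -0.0529 -0.0192] w 0.0553396953229839 q [-0.0221  0.556   1.9653  0.8858  0.1772 -1.1241]
```

Call:
{"fn": "drive_tool", "kwargs": {"series": [[0,0,0,0,0,0,0],[0,0,0,0,0,0,0],[0,0,0,0,0,0,0],[0,0,0,0,0,0,0],[0,0,0,0,0,0,0]], "squeeze": 35}}

```text
time: 3.78
position: [0.6086, 0.1429, 0.1011]
tool_rot: [0.589, 0.766, 0.205, 0.159]
ft_force: [0.6, 1.2, 3.0]
grip_width: 0.0354
```

Call:
{"fn": "drive_tool", "kwargs": {"series": [[0,0.001,-0.015,0,0,0,0],[0,0,-0.015,0,0,0,0],[0,0,0,0,0,0,0],[0,0,0,0,0,0,0]]}}

```text
time: 4.28
position: [0.5941, 0.1393, 0.1266]
tool_rot: [0.589, 0.766, 0.204, 0.158]
ft_force: [0.8, 0.3, -0.2]
grip_width: 0.0357
```

Run:
```python
from h import *
from rig import robot
err(*rack_tcp(-.102,.023)); print(robot.get_obs()['moment'])
```

```text
t 4.275 pos [0.5941 0.1393 0.1266] tool err mm [-0.8182  0.1179 28.5299] rot [-0.086   0.1107  0.0341] F [ 0.7843  0.2688 -0.1706] w 0.03568718687518119 q [-0.031   0.4925  1.9817  0.7195  0.2154 -0.9618]
[-0.0205  0.1536  0.0486]
```

Call:
{"fn": "drive_tool", "kwargs": {"series": [[0,0.001,-0.02,0,0,0,0],[0,0,0,0,0,0,0],[0,0,0,0,0,0,0]]}}

```text
time: 4.65
position: [0.5852, 0.1371, 0.1441]
tool_rot: [0.589, 0.766, 0.204, 0.158]
ft_force: [0.9, 0.1, -1.7]
grip_width: 0.0357
```

Call:
{"fn": "drive_tool", "kwargs": {"series": [[0,0,0,0,0,0,0]]}}

```text
time: 4.78
position: [0.5853, 0.1371, 0.1441]
tool_rot: [0.589, 0.766, 0.204, 0.158]
ft_force: [0.1, 1.1, -1.4]
grip_width: 0.0359
```

Call:
{"fn": "drive_tool", "kwargs": {"series": [[0,0,0,0,0,0,0]]}}

```text
time: 4.9
position: [0.5854, 0.1371, 0.1444]
tool_rot: [0.589, 0.766, 0.204, 0.158]
ft_force: [0.6, 0.4, -1.0]
grip_width: 0.0358
```

Run:
```python
from h import *
from rig import robot
p,d=robot.camera('top'); m=robot.camera_model('top')
np.savez("t2.npz",p=p,d=d,**{k:np.array(m[k]) for k in m}); cv2.imwrite('pics/t2.png',cv2.resize(p[130:260,160:460],None,fx=2.5,fy=2.5))
o=robot.get_obs(); print(o['ft_force'],o['moment'],o['time'])
```

```text
[-0.1139 -0.1877 -0.9852] [-0.1537  0.3813 -0.0208] 4.95
```

View pics/t2.png

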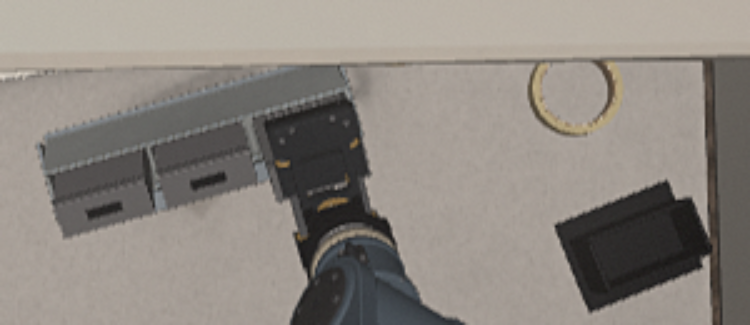

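The top view shows the gripper over the right pocket, at about (315,150) in the crop. With case c lifted 50 mm and free, the wrist force is about -1.3 N, so it's a used one. I'll put it back and slide along to the middle case.

Call:
{"fn": "drive_tool", "kwargs": {"series": [[0,-0.001,0.024,0,0,0,0],[0,-0.001,0.023,0,0,0,0],[0,0,0,0,0,0,0],[0,0,0,0,0,0,1],[0,0,0,0,0,0,1]]}}

```text
time: 5.58
position: [0.6062, 0.1426, 0.104]
tool_rot: [0.589, 0.766, 0.204, 0.159]
ft_force: [0.2, -0.2, 0.2]
grip_width: 0.0486
```

Call:
{"fn": "drive_tool", "kwargs": {"series": [[0,0,0,0,0,0,1],[0,0,0,0,0,0,1],[0,0,-0.008,0,0,0,1]]}}

```text
time: 5.95
position: [0.6025, 0.1415, 0.1101]
tool_rot: [0.589, 0.766, 0.204, 0.158]
ft_force: [-0.5, -0.2, -0.1]
grip_width: 0.0777
```

Run:
```python
from h import *
err(*rack_tcp(0,.023))
```

```text
t 5.95 pos [0.6025 0.1415 0.1101] tool err mm [101.2603   0.8543   9.695 ] rot [-0.0635  0.1185  0.0277] F [-0.454  -0.2414 -0.1199] w 0.07771164744678764 q [-0.0256  0.5335  1.9727  0.8223  0.1898 -1.0621]
```

Call:
{"fn": "drive_tool", "kwargs": {"series": [[0.034,0.001,0,0,0,0,1],[0.034,0,0,0,0,0,1],[0.033,0,0.003,0,0,0,1],[0,0,0.007,0,0,0,0.3],[0,0,0,0,0,0,0]]}}

```text
time: 6.58
position: [0.5838, 0.2351, 0.1017]
tool_rot: [0.589, 0.766, 0.204, 0.158]
ft_force: [-0.5, -0.1, -1.0]
grip_width: 0.0741
```

Call:
{"fn": "drive_tool", "kwargs": {"series": [[0,0,0,0,0,0,0],[0,0,0,0,0,0,0],[0,0,0,0,0,0,0],[0,0,0,0,0,0,0],[0,0,0,0,0,0,0]]}}

```text
time: 7.2
position: [0.5841, 0.2352, 0.1024]
tool_rot: [0.589, 0.766, 0.204, 0.159]
ft_force: [0.4, -1.6, 0.6]
grip_width: 0.0354
```

Run:
```python
from h import *
err(*rack_tcp(0,.023))
```

```text
t 7.2 pos [0.5841 0.2352 0.1024] tool err mm [ 5.872  -0.7158  0.154 ] rot [-0.0255  0.1615  0.0268] F [ 0.4103 -1.576   0.5697] w 0.035391634219763365 q [ 0.1882  0.559   1.9474  0.2818  0.1176 -0.342 ]
```

Call:
{"fn": "drive_tool", "kwargs": {"series": [[0,0.001,-0.016,0,0,0,0],[0,0,-0.017,0,0,0,0],[0,0.001,-0.017,0,0,0,0],[0,0,0,0,0,0,0],[0,0,0,0,0,0,0]]}}

```text
time: 7.82
position: [0.5599, 0.2296, 0.1459]
tool_rot: [0.589, 0.766, 0.203, 0.158]
ft_force: [-0.1, -0.2, -5.4]
grip_width: 0.0355
```

Call:
{"fn": "drive_tool", "kwargs": {"series": [[0,0,0,0,0,0,0]]}}

```text
time: 7.95
position: [0.5602, 0.2295, 0.1455]
tool_rot: [0.589, 0.766, 0.203, 0.158]
ft_force: [0.3, -0.1, -5.4]
grip_width: 0.0359
```

Call:
{"fn": "drive_tool", "kwargs": {"series": [[0,0,0,0,0,0,0]]}}

```text
time: 8.07
position: [0.5604, 0.2295, 0.1455]
tool_rot: [0.589, 0.766, 0.203, 0.158]
ft_force: [0.3, 1.0, -6.3]
grip_width: 0.0354
```

Run:
```python
from h import *
err(*rack_tcp(0,.023))
from rig import robot; print(robot.get_obs()['moment'])
```

```text
t 8.075 pos [0.5604 0.2295 0.1455] tool err mm [ 5.4205 -0.9687 49.6072] rot [-0.2204  0.1217  0.0417] F [ 0.2817  0.9592 -6.251 ] w 0.035404428974731096 q [ 0.1851  0.4517  1.971   0.1727  0.2031 -0.2343]
[-0.2988  0.8628  0.0185]
```

Case b reads about -5.7 N, so it's the full one. I'll pull it well clear and carry it to the stand.

Call:
{"fn": "drive_tool", "kwargs": {"series": [[0,0,-0.034,0,0,0,0],[0,0,-0.034,0,0,0,0],[0,0,-0.032,0,0,0,0],[0,0,0,0,0,0,0]]}}

```text
time: 8.57
position: [0.5127, 0.2172, 0.2348]
tool_rot: [0.589, 0.766, 0.205, 0.159]
ft_force: [-0.4, -0.5, -6.8]
grip_width: 0.036
```

Run:
```python
from h import *
err(*rack_tcp(0,.173)); p,R=stand_tcp(.215,0,-.0055); plan(p,R,10)
```

```text
t 8.575 pos [0.5127 0.2172 0.2348] tool err mm [ 5.0487 -3.101   1.6007] rot [0.0872 0.1447 0.0666] F [-0.3678 -0.4653 -6.8182] w 0.03598246933292205 q [ 0.1762  0.2251  1.9865  0.0986  0.408  -0.1636]
[-0.04, -0.012, -0.005, 3.0, 0.2, -0.6]
[-0.041, -0.013, -0.004, 3.0, 0.1, -0.6]
[-0.04, -0.013, -0.003, 3.0, 0.2, -0.5]
[-0.039, -0.014, -0.003, 3.0, 0.2, -0.6]
[-0.04, -0.014, -0.002, 3.0, 0.2, -0.6]
[-0.04, -0.015, -0.002, 3.0, 0.1, -0.6]
[-0.039, -0.015, -0.001, 3.0, 0.2, -0.6]
[-0.04, -0.016, 0.0, 3.0, 0.2, -0.5]
[-0.039, -0.016, 0.0, 3.0, 0.2, -0.6]
[-0.039, -0.017, 0.002, 3.1, 0.1, -0.6]
-> [ 0.4932 -0.2057  0.2146]
```

Call:
{"fn": "drive_tool", "kwargs": {"series": [[-0.04,-0.012,-0.008,3.0,0.2,-0.6,0],[-0.041,-0.013,-0.004,3.0,0.1,-0.6,0],[-0.04,-0.013,-0.003,3.0,0.2,-0.5,0],[-0.039,-0.014,-0.002,3.0,0.2,-0.6,0],[-0.04,-0.014,-0.002,3.0,0.2,-0.6,0]]}}

```text
time: 9.2
position: [0.5023, 0.004, 0.2235]
tool_rot: [0.584, 0.802, 0.102, 0.079]
ft_force: [0.5, -0.3, -6.7]
grip_width: 0.0356
```

Call:
{"fn": "drive_tool", "kwargs": {"series": [[-0.04,-0.015,-0.001,3.0,0.1,-0.6,0],[-0.039,-0.015,-0.001,3.0,0.2,-0.6,0],[-0.04,-0.016,0,3.0,0.2,-0.5,0],[-0.039,-0.016,0,3.0,0.2,-0.6,0],[-0.039,-0.017,0.002,3.1,0.1,-0.6,0]]}}

```text
time: 9.82
position: [0.4934, -0.2083, 0.2124]
tool_rot: [0.568, 0.823, -0.002, -0.001]
ft_force: [0.1, 1.1, -4.9]
grip_width: 0.0356
```

Call:
{"fn": "drive_tool", "kwargs": {"series": [[0,0,0,0,0,0,0],[0,0,0,0,0,0,0]]}}

```text
time: 10.07
position: [0.4923, -0.2057, 0.2123]
tool_rot: [0.568, 0.823, -0.001, -0.002]
ft_force: [0.7, -0.1, -5.3]
grip_width: 0.0357
```

Run:
```python
from h import *
from rig import robot
err(*stand_tcp(.215,0,-.0055))
a,_=robot.camera('scene'); m=robot.camera_model('wrist'); pic,d=robot.camera('wrist')
np.savez('w2.npz',p=pic,d=d,**{k:np.array(m[k]) for k in m})
m=robot.camera_model('scene'); p,d=robot.camera('scene'); np.savez('s2.npz',p=p,d=d,**{k:np.array(m[k]) for k in m})
c=cv2.resize(a[90:240,290:440],(400,400)); w=cv2.resize(pic,(400,300)); w=np.vstack([w,np.zeros((100,400,3),np.uint8)])
cv2.imwrite('pics/c2.png',np.clip(np.hstack([c,w]).astype(int)*1.5,0,255).astype(np.uint8))
```

```text
t 10.075 pos [ 0.4923 -0.2057  0.2123] tool err mm [ 0.1127  1.2389 -2.6728] rot [-0.2205 -0.1249 -0.0498] F [ 0.6758 -0.0645 -5.3385] w 0.03572464655714313 q [-0.6041  0.3867  1.6396 -0.0021  1.1193 -0.9653]
```

View pics/c2.png

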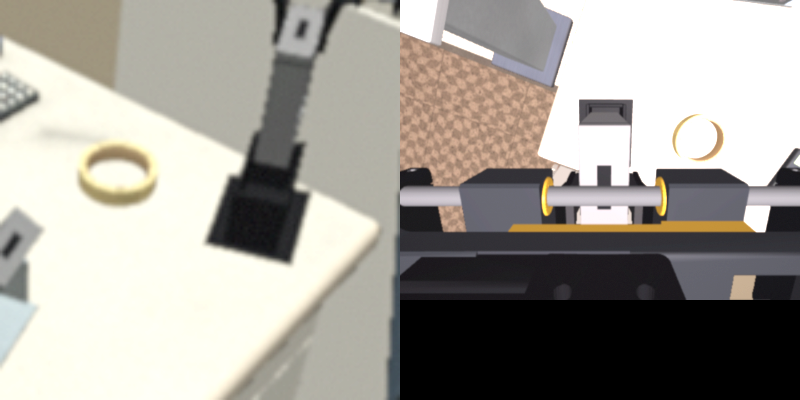

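The picture shows the case hanging upright over the stand, with the scene-view stand at about (258,190) and the tape untouched at (118,170). Before lowering I'll check where the case sits relative to the rim.

Run:
```python
from h import *
Rr=Ro.from_euler('z',SY,degrees=True)
for f in('w2','s2'):
    W,p=cloud(f); L=Rr.inv().apply((W-STAND).reshape(-1,3))
    x,y,z=L.T
    near=(abs(x)<.08)&(abs(y)<.1)
    for nm,lo,hi in(('rim',.07,.085),('case low',.12,.16),('case mid',.17,.20),('case top',.245,.275)):
        k=near&(z>lo)&(z<hi)
        if nm!='rim': k&=(abs(x)<.026)
        if k.sum()>10: print(f,nm,k.sum(),'x',np.percentile(x[k],[1,50,99]),'y',np.percentile(y[k],[1,50,99]),'z',np.percentile(z[k],[1,50,99]))
```

```text
w2 rim 427 x [-0.0295  0.0036  0.0303] y [0.0354 0.0532 0.0564] z [0.0718 0.079  0.0806]
w2 case low 121 x [-0.0198 -0.0024  0.0146] y [0.0463 0.0465 0.0467] z [0.1286 0.1432 0.157 ]
w2 case mid 144 x [-0.0187 -0.0022  0.0149] y [0.0461 0.0462 0.0463] z [0.1752 0.1859 0.196 ]
w2 case top 8618 x [-0.0239 -0.0014  0.0229] y [-0.0281  0.0179  0.0458] z [0.2478 0.2589 0.2653]
s2 rim 169 x [-0.0286  0.0005  0.031 ] y [-0.0569  0.0376  0.0593] z [0.0702 0.0782 0.0828]
s2 case low 162 x [-0.0197 -0.0028  0.0165] y [-0.0153  0.0456  0.05  ] z [0.1218 0.1412 0.1593]
s2 case mid 139 x [-0.0194 -0.0032  0.0168] y [-0.0255  0.045   0.0494] z [0.1706 0.1851 0.1994]
s2 case top 379 x [-0.0244  0.      0.0249] y [-0.0431  0.0071  0.0484] z [0.2457 0.2588 0.273 ]
```

Call:
{"fn": "drive_tool", "kwargs": {"series": [[-0.001,0.002,0.015,0,0,0,0],[0,0,0.025,0,0,0,0],[0,0,0.025,0,0,0,0],[0,0,0.025,0,0,0,0],[0,0,0.015,0,0,0,0]]}}

```text
time: 10.85
position: [0.4935, -0.2053, 0.1071]
tool_rot: [0.568, 0.823, -0.001, -0.002]
ft_force: [-0.1, -0.2, -6.4]
grip_width: 0.0358
```

Call:
{"fn": "drive_tool", "kwargs": {"series": [[0,0,0.006,0,0,0,0],[0,0,0,0,0,0,0]]}}

```text
time: 11.1
position: [0.4944, -0.2063, 0.1029]
tool_rot: [0.568, 0.823, -0.001, -0.001]
ft_force: [-0.3, -0.4, -6.0]
grip_width: 0.0358
```

Run:
```python
from h import *
err(*stand_tcp(.098,0,-.0055))
```

```text
t 11.1 pos [ 0.4944 -0.2063  0.1029] tool err mm [ 1.4205 -0.4265  4.8698] rot [-0.2082 -0.0016  0.009 ] F [-0.2688 -0.4138 -6.0035] w 0.03581965960205849 q [-0.6022  0.5434  1.7425 -0.0039  0.8578 -0.9628]
```

The force still reads -6 N with no contact on the way in. I'll lower the last few millimetres, release and back off upwards.

Call:
{"fn": "drive_tool", "kwargs": {"series": [[0,0,0.004,0,0,0,0],[0,0,0,0,0,0,0],[0,0,0,0,0,0,0]]}}

```text
time: 11.48
position: [0.4945, -0.2066, 0.0994]
tool_rot: [0.568, 0.823, -0.001, -0.0]
ft_force: [0.7, 0.5, -5.2]
grip_width: 0.0359
```

Call:
{"fn": "drive_tool", "kwargs": {"series": [[0,0,0,0,0,0,1],[0,0,0,0,0,0,1],[0,0,0,0,0,0,1],[0,0,0,0,0,0,1],[0,0,0,0,0,0,1]]}}

```text
time: 12.1
position: [0.4942, -0.2063, 0.099]
tool_rot: [0.568, 0.823, -0.001, -0.001]
ft_force: [-1.6, -0.6, -0.1]
grip_width: 0.0776
```

Call:
{"fn": "drive_tool", "kwargs": {"series": [[0,0,-0.03,0,0,0,1],[0,0,-0.04,0,0,0,1],[0,0,-0.04,0,0,0,1],[0,0,0,0,0,0,1]]}}

```text
time: 12.6
position: [0.4967, -0.2075, 0.2122]
tool_rot: [0.568, 0.823, -0.001, 0.003]
ft_force: [1.1, 0.2, -0.9]
grip_width: 0.0872
```

Run:
```python
from h import *
from rig import robot
o=robot.get_obs(); print(o['time'],o['position'],o['ft_force'],o['grip_width'])
for n in('top','scene'):
    m=robot.camera_model(n); p,d=robot.camera(n); np.savez(n+'3.npz',p=p,d=d,**{k:np.array(m[k]) for k in m})
Rs=Ro.from_euler('z',SY,degrees=True); Rk=Ro.from_euler('z',RY,degrees=True)
for f in('top3','scene3'):
    W,p=cloud(f); x,y,z=Rs.inv().apply((W-STAND).reshape(-1,3)).T
    k=(abs(x)<.026)&(abs(y)<.05)&(z>.12)&(z<.155)
    if k.sum()>10: print(f,'in stand',k.sum(),np.percentile(x[k],[1,99]),np.percentile(y[k],[1,99]),np.percentile(z[k],[1,50,99]))
    L=Rk.inv().apply((W-RACK).reshape(-1,3))-[-.005,0,.082]; s=L@A;t=L@B
    for yy in(-.102,0,.102):
        k=(abs(t)<.03)&(abs(L[:,1]-yy)<.048)&(s>.05)&(s<.12); kk=k&(s>np.percentile(s[k],50)-.0 if k.sum() else k)
        if k.sum(): print(f,yy,k.sum(),'s',np.percentile(s[k],[50,90,98]),'y',np.percentile(L[k,1],[1,99]))
        else: print(f,yy,0)
    x,y,z=W.reshape(-1,3).T; k=(abs(x-.655)<.07)&(abs(y+.145)<.08)&(z>.017)&(z<.035); print('tape',cv2.minAreaRect(W.reshape(-1,3)[k][:,:2].astype(np.float32)*1000))
a=scene=np.load('scene3.npz')['p'][90:300,200:440]; b=np.load('top3.npz')['p'][130:260,160:460]
b=cv2.resize(b,(480,208)); a=cv2.resize(a,(480,420)); cv2.imwrite('pics/c3.png',np.clip(np.vstack([b,a[:390]]).astype(int)*1.5,0,255).astype(np.uint8))
```

```text
12.6 [ 0.4967 -0.2075  0.2122] [ 1.1143  0.1844 -0.9417] 0.0871958693365293
top3 in stand 589 [-0.0192  0.0164] [-0.0441  0.045 ] [0.1226 0.1452 0.1501]
top3 -0.102 651 s [0.0699 0.0731 0.0748] y [-0.1465 -0.0582]
top3 0 0
top3 0.102 664 s [0.0699 0.073  0.0744] y [0.0568 0.1454]
tape ((644.1539916992188, -145.4295654296875), (75.63220977783203, 94.32406616210938), 1.4943956136703491)
scene3 in stand 341 [-0.0173  0.0183] [-0.0451  0.0469] [0.1211 0.1444 0.1486]
scene3 -0.102 445 s [0.0687 0.0712 0.0721] y [-0.1456 -0.0562]
scene3 0 0
scene3 0.102 610 s [0.0688 0.0709 0.072 ] y [0.0576 0.1469]
tape ((658.265380859375, -144.013671875), (92.45030975341797, 96.83344268798828), 34.18699264526367)
```

View pics/c3.png

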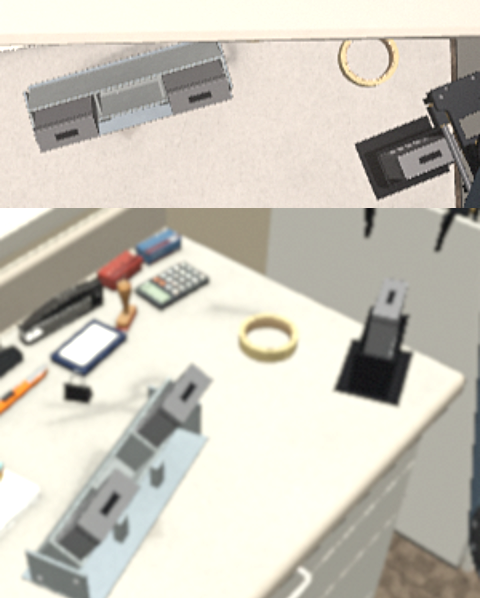

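The case stands in the stand with its top at z = 0.145, which is the floor plus 140 mm, and it's centred within about 2 mm. Both used cases are back at full depth, with end faces at s = 0.070. The arm is well clear, so I'm handing in.

```bash
python3 -c "
from rig import robot; print(robot.hand_in())"
```

```text
the job is handed in; nothing more can be done
None
```

The full case was the middle one (b). It now stands upright in the black stand, and I handed the job in at about 12.7 s. The hand-in reports no verdict.

**Weighing:** I lifted case c about 50 mm and read about 1.3 N, so I put it back in its pocket. Case b read about 5.7 N, inside the range of a full case. I did not lift case a, since only one case is full.

**Last checks:**
- **Stand:** case b's top is 0.145 m above the worktop, which is the stand floor plus the 140 mm case length. It is centred within about 2 mm and upright. The 5–6 N wrist load dropped to about zero on release.
- **Rack:** cases a and c both sit at full depth in their slanted pockets.
- **Bystanders:** the tape shows no movement beyond measuring noise. The arm never went near the mug, but I did not measure the mug again at the end.
- **Arm:** the gripper is about 65 mm above the case and touching nothing.

**Disagreements:**
- My first reading on case c, at a 30 mm lift, was near zero, probably because it was still resting on the pocket wall. I lifted it further and took the weight there.
- The grip on case b was about 6 mm off centre, and I allowed for that when placing it.

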